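Move three feed samples one step on

ROBOT

A 7-joint arm with a two-finger parallel gripper is mounted at the origin on the work surface. World frame = base frame: x ahead of the robot, y to its left, z up, the work surface at z = 0. Lengths are in m, angles in rad, forces in N, time in s.
With the tool pointing down it reaches from about 0.425 to 0.925 m from the base axis. Payload 6.8 kg.
Tool frame: the origin (TCP) lies at the very end of the fingers, on their centre line; the grasp point (between the pads) lies 19 mm behind it; z points along the fingers, y is the line along which they close (so a half turn about z gives the same grasp; the last joint's range is limited). The gripper opens to 88 mm and grips with 3 to 60 N. Pads are 20 mm wide; open, the fingers measure 115 mm over their backs; the gripper's body (75 mm by 178 mm) begins 61 mm behind the grasp point.
Start: joints at [-1.284, 0.477, 0.022, 1.555, -0.011, 1.109, -0.083], TCP at [0.26, 0.623, 0.223] pointing down, gripper open.
Joint ranges: [-2.96, 2.96], [-0.34, 2.1], [-1.41, 1.46], [0.24, 2.44], [-1.37, 4.51], [0.17, 1.92], [-2.96, 2.96]. Speed limits (rad/s): [2.39, 2.39, 3.14, 3.14, 3.14, 3.14, 3.14].

INTERFACE

Orientations are given as a unit quaternion [x, y, z, w].
In Python, from bench import sense, vision, manip gives the robot as it stands.
- The arm moves only by the tool drive_tool, never from a script. Its argument "commands" is a list of rows, each an object of numbers: "tx", "ty", "tz": the shift along the tool's x, y, z in m; "ax", "ay", "az": the turn, a rotation vector about the tool's x, y, z in rad; "fingers": the gripper's target within -1 to 1 (fully open at 1, half-way at 0, shut at -1). A call has 1 to 12 rows; each row is the pose to reach, as a shift and turn from the pose commanded when the call began, along the tool's axes at that moment; what a row does not reach only later rows make up. A row lasts 1/8 s, in which the tool goes at most 62.5 mm and 10.7 degrees, less where a joint would pass 70% of its speed; a pose out of reach is approached as far as the arm can. A call with a gripper value outside its range is refused whole. The fingers move at their own pace and stop on an object; "squeeze" is the grip in N (left out, the last holds). Time passes only in rows, so rows that repeat a pose let the fingers close. It gives the time, the measured TCP pose, the force, the opening and the grip force at its end, in the units of the state.
- sense(): the state, without advancing time (a new reading comes with each control period).
- vision.grab_frame(name): name is "side" or "top" or "wrist"; returns the picture (384x512x3 uint8, red, green, blue); there is no depth.
- vision.camera_model(name): a dict with "K" (3x3 intrinsics, pixels), "xyz" and "orientation" of the camera in the world; the wrist camera has in their place "T_tool_cam" (4x4, takes a point from camera to tool coordinates, whose origin is the TCP and whose axes are the flange's). Camera axes: x right, y down, z forward; pixel columns grow to the right and rows downward; lengths in m; the calibration is good to about 2 mm. A picture is of the moment at which its call begins: read the wrist's pose just before it. camera_model takes no time and is no camera call.
- manip.finish_job(): hands the job in; it is judged then, once.
The state is a dict: "time_s": time; "joint_pos": joint angles; "qvel": joint speeds; "joint_efforts": joint torques, N m; "tool_pos": TCP position; "tool_rot": TCP orientation; "ft_force": force on the tool from outside, world axes, zero at the start; "moment": the same for the moment, N m; "gripper_width": finger opening in m; "grip_force": force on a finger pad.
Only numpy, scipy, OpenCV 4.12 (cv2) and the standard library are available. Lean on these libraries where they do the work, as an engineer would, in place of code of your own. Each camera call takes 0.05 s, during which the arm holds its last target. There are 200 camera calls.

TASK

Move each feed sample on one step: the squat tub from the round-pan balance to the black plate of the grey reader, the jar of pellets with the steel lid from the reader to the middle of the metal tray, and the slim bottle from the tray to the balance pan. Each place holds only one sample, so first put the steel check weight, left on the cork mat, into the round recess of its wooden stand, and then use the cleared mat to park one sample while you swap them round. Keep everything upright, set each thing down gently (never let it fall) and leave it standing centred on its place.

Things in the scene. Friction and masses are not known exactly. Their poses are not given: they have to be found in the camera images.
- tub_center (a point): Squat white plastic sample tub with a white lid, a loose upright cylinder 64 mm in diameter at the lid (60 mm below it) and 56 mm high, about 0.14 kg. It starts on the balance. The point is its centre, 28 mm above its underside; z is its axis, up when upright.
- jar_center (a point): Jar full of brown feed pellets (brown all round, with a white label band) with a steel lid, a loose upright cylinder 56 mm in diameter (lid 58 mm) and 80 mm high, about 0.2 kg. It starts on the reader. The point is its centre, 40 mm above its underside; z is its axis.
- bottle_center (a point): Slim white plastic bottle with shoulder, neck and white cap: body 46 mm in diameter up to 66 mm height, cap 32 mm in diameter, 96 mm high overall, about 0.13 kg, loose. It starts in the tray. The point is on its axis half-way up, 48 mm above its underside; z is its axis.
- weight_center (a point): Steel 0.5 kg check weight: upright cylinder 38 mm in diameter and 50 mm high with a knob 24 mm in diameter on a thin neck, 66 mm high overall, loose. It starts on the cork mat. The point is on its axis half-way up, 33 mm above its underside; z is its axis.
- balance_pan (a point): Laboratory balance, fixed: white body 190 x 140 mm, 38 mm high, with a round steel pan 110 mm in diameter, its top 50 mm above the bench. The point is the centre of the pan's top; z up. The body reaches 115 mm from it to the front (its -x, where the display is, flat), 75 mm to the back and 70 mm to either side.
- reader_plate (a point): Feed reader, fixed: low grey box 190 x 140 mm, 54 mm high, with a square black plate of 114 mm on top, its top 60 mm above the bench. The point is the centre of the plate's top; z up. The body reaches 115 mm from it to the front (its -x), 75 mm to the back and 70 mm to either side.
- tray_floor (a point): Metal tray, fixed: 150 x 140 mm outside, rim 12 mm high, 3 mm thick walls and floor. The point is the centre of its inner floor, 3 mm above the bench; z up.
- mat_top (a point): Square brown cork mat, fixed, 90 x 90 mm, 4 mm thick: the parking place. The point is the centre of its top; z up.
- stand_floor (a point): Pale wooden stand of the check weight, fixed: square block 90 x 90 mm, 16 mm high, with a round recess 62 mm in diameter and 6 mm deep in the middle of its top. The point is the centre of the recess's floor, 10 mm above the bench; z up.
Not all that is in view belongs to the job. Leave any red or yellow look-alike of the part that bears tub_center alone.

How it is judged:
By the outcome, as a careful person would: the job done as asked, in the order asked, and still so for the second after the job is handed in, with the robot touching nothing.
It also fails if it takes over 134 s, if anything falls off the work surface, if the arm or the gripper's body presses on something with over 40 N, if the wrist force passes 120 N, or if a joint passes its speed limit or range.

## Working session

There is one attempt and no reset: what is moved stays moved. The work goes in short steps, Python scripts to look and compute and a tool call to move; the robot and the scene stay as the last step left them, time stands still between calls to the robot, and variables do not carry over. Pictures are saved under pics/ and viewed, at most 14 in all, crops included, and the job is handed in when it is done.

Besides the shell and the picture viewer there is one more tool, called after "Emit:" in YAML: its name, and indented under it one key for each argument. drive_tool: Moves the arm, as the interface text tells. Its arguments: {"type":"object","properties":{"commands":{"type":"array"},"squeeze":{"type":"number"}},"required":["commands"]}

```bash
mkdir -p pics; ls; python3 - <<'E'
from bench import sense, vision
import cv2
s=sense();print({k:s[k] for k in('time_s','tool_pos','tool_rot','ft_force','gripper_width')})
for n in('top','side','wrist'):
    print(n,vision.camera_model(n))
for n in('top','side'):
    cv2.imwrite(f'pics/{n}0.png',cv2.cvtColor(vision.grab_frame(n),cv2.COLOR_RGB2BGR))
E
```

```text
pics
{'time_s': 0.0, 'tool_pos': array([0.25941452, 0.62253604, 0.22171101]), 'tool_rot': array([ 1.96103049e-01,  9.80582896e-01, -8.75959660e-04, -1.06641899e-04]), 'ft_force': array([ 0.55133706,  0.08118052, -0.21089893]), 'gripper_width': 0.08772211433309109}
top {'K': array([[432.1081157 ,   0.        , 252.74856331],
       [  0.        , 432.1081157 , 184.55011659],
       [  0.        ,   0.        ,   1.        ]]), 'xyz': array([ 0.45229994, -0.02117152,  1.04385609]), 'orientation': array([ 0.71177308, -0.70209467,  0.00804155, -0.01942894])}
side {'K': array([[431.42663558,   0.        , 254.4352467 ],
       [  0.        , 431.42663558, 192.37490057],
       [  0.        ,   0.        ,   1.        ]]), 'xyz': array([-0.11685073, -0.74915362,  0.71072887]), 'orientation': array([ 0.83046466, -0.28368471,  0.16400107, -0.45050535])}
wrist {'K': array([[309.26678106,   0.        , 255.26025467],
       [  0.        , 309.26678106, 192.54623427],
       [  0.        ,   0.        ,   1.        ]]), 'T_tool_cam': array([[-4.43859289e-04, -9.67475598e-01, -2.52963969e-01,
         7.03009111e-02],
       [ 9.99998937e-01, -7.80675530e-04,  1.23110698e-03,
        -1.22664772e-04],
       [-1.38854874e-03, -2.52963154e-01,  9.67474917e-01,
        -1.62959933e-01],
       [ 0.00000000e+00,  0.00000000e+00,  0.00000000e+00,
         1.00000000e+00]])}
```

View pics/top0.png

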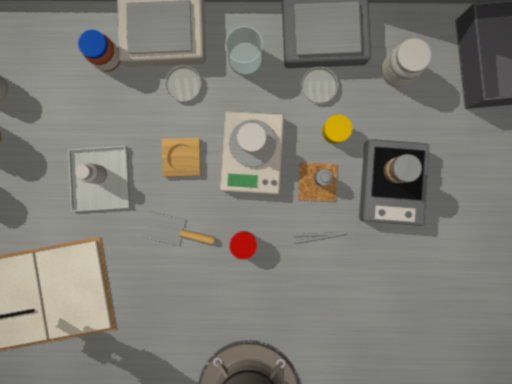

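View pics/side0.png

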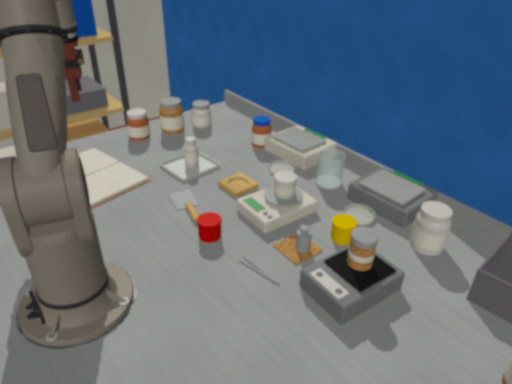

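Top view: tub on balance (252,137), jar on reader (405,168), bottle on tray (88,173), weight on mat (324,178), stand (181,157). Candidates for tub: white tub on the pan (252,137), yellow (338,129), red (243,245), white jar (410,58); chosen: the white-lidded one on the round pan.

```bash
cat > h.py <<'E'
import numpy as np, cv2
from scipy.spatial.transform import Rotation as R
from bench import sense, vision
def cam(n, s=None):
    m=vision.camera_model(n)
    if n=='wrist':
        s=s or sense(); T=np.eye(4); T[:3,:3]=R.from_quat(s['tool_rot']).as_matrix(); T[:3,3]=s['tool_pos']
        T=T@m['T_tool_cam']; return m['K'],T[:3,:3],T[:3,3]
    return m['K'],R.from_quat(m['orientation']).as_matrix(),np.array(m['xyz'])
def ray(c,uv,z):
    K,Rm,t=c; d=Rm@np.linalg.solve(K,[uv[0],uv[1],1]); return t+d*(z-t[2])/d[2]
def proj(c,p):
    K,Rm,t=c; q=K@(Rm.T@(np.array(p)-t)); return q[:2]/q[2]
def grab(n,f=None):
    im=vision.grab_frame(n)
    if f: cv2.imwrite('pics/'+f,im[...,::-1])
    return im
E
python3 - <<'E'
from h import *
im=cv2.imread('pics/top0.png');c=cam('top')
cv2.imwrite('pics/topcrop.png',cv2.resize(im[100:235,55:440],None,fx=2.07,fy=2.07,interpolation=cv2.INTER_CUBIC))
hsv=cv2.cvtColor(im,cv2.COLOR_BGR2HSV)
for p in [(181,140),(310,190),(390,155),(370,180),(235,120),(110,190),(252,170),(252,137),(405,168),(83,170),(322,174),(20,200),(72,200)]: print(p,hsv[p[1],p[0]])
E
```

```text
(181, 140) [ 19 139 192]
(310, 190) [ 16 157 153]
(390, 155) [ 0  0 22]
(370, 180) [ 45   5 109]
(235, 120) [ 20  37 186]
(110, 190) [ 39  14 124]
(252, 170) [ 22  34 185]
(252, 137) [ 19  25 194]
(405, 168) [ 30  11 135]
(83, 170) [ 18  24 189]
(322, 174) [ 30   9 138]
(20, 200) [ 36  10 132]
(72, 200) [ 34  17 106]
```

View pics/topcrop.png

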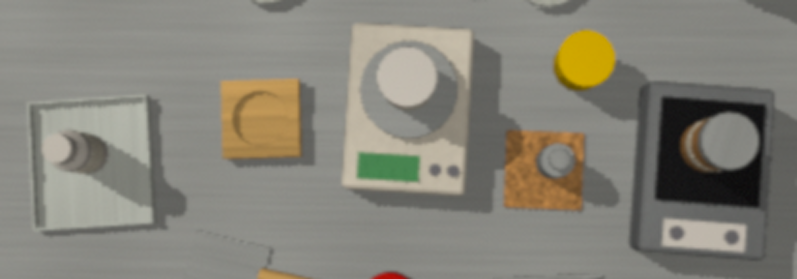

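```bash
python3 - <<'E'
from h import *
im=cv2.imread('pics/top0.png');c=cam('top')
hsv=cv2.cvtColor(im,cv2.COLOR_BGR2HSV);H,S,V=cv2.split(hsv)
def big(m,roi):
    x0,y0,x1,y1=roi;z=np.zeros_like(m,np.uint8);z[y0:y1,x0:x1]=m[y0:y1,x0:x1]
    cs,_=cv2.findContours(z,cv2.RETR_EXTERNAL,cv2.CHAIN_APPROX_NONE);return cv2.convexHull(max(cs,key=cv2.contourArea))
def rect(n,m,roi,z):
    b=cv2.boxPoints(cv2.minAreaRect(big(m.astype(np.uint8),roi)));w=np.array([ray(c,p,z)for p in b])[:,:2]
    e=w[1]-w[0];f=w[2]-w[1];a=np.degrees(np.arctan2(e[1],e[0]))
    print(n,b.mean(0).round(1),w.mean(0).round(4),'sides',np.linalg.norm(e).round(4),np.linalg.norm(f).round(4),'ang',((a+45)%90-45).round(1))
rect('stand',(S>95)&(V>80),(155,130,205,185),.016)
rect('mat',(S>85)&(V>60),(290,155,345,210),.004)
rect('plate',(V<45),(365,140,435,205),.060)
rect('balbody',(S>25)&(V>120),(215,105,290,200),.038)
m=((S<26)&(V>105)&(V<175))
cv2.imwrite('pics/pm.png',m*255)
K=2.07
def cp(x,y):return (55+x/K-.25,100+y/K-.25)
for n,p,z in[('tub',cp(407,76),.106),('jar',cp(729,141),.14),('bottle cap',cp(58,149),.099),('weight knob',cp(557,159),.07),('pan',cp(409,90),.05),('yellow',cp(585,59),.056),('red',(243,245),.056)]:
    print(n,ray(c,p,z).round(4))
for n,pts,z in [('tray rim',[(28,103),(149,96),(155,222),(34,230)],.012)]:
    w=np.array([ray(c,cp(*p),z)[:2]for p in pts]);print(n,w.mean(0).round(4),np.linalg.norm(np.diff(w,axis=0),axis=1).round(3))
E
```

```text
stand [180.6 157. ] [0.556  0.1693] sides 0.0912 0.09 ang 2.5
mat [317.2 181.7] [ 0.5015 -0.159 ] sides 0.0899 0.0902 ang -1.8
plate [398.  173.1] [ 0.521  -0.3342] sides 0.1118 0.1123 ang -4.2
balbody [251.5 152.1] [ 5.675e-01 -5.000e-04] sides 0.1885 0.1393 ang -2.4
tub [ 0.5936 -0.0013  0.106 ]
jar [ 0.5264 -0.3273  0.14  ]
bottle cap [0.5122 0.3695 0.099 ]
weight knob [ 0.5102 -0.165   0.07  ]
pan [ 0.5864 -0.0026  0.05  ]
yellow [ 0.6223 -0.1972  0.056 ]
red [0.3526 0.0153 0.056 ]
tray rim [0.5024 0.3659] [0.142 0.147 0.141][ WARN:0@0.655] global loadsave.cpp:1063 imwrite_ Unsupported depth image for selected encoder is fallbacked to CV_8U.
```

Emit:
drive_tool:
  commands:
    - {"tx":-0.03,"ty":-0.02,"az":-0.1,"fingers":1}
    - {"tx":-0.07,"ty":-0.05,"az":-0.2}
    - {"tx":-0.11,"ty":-0.08,"az":-0.3}
    - {"tx":-0.15,"ty":-0.11,"az":-0.395}
    - {"tx":-0.19,"ty":-0.14,"az":-0.395}
    - {"tx":-0.23,"ty":-0.165,"az":-0.395}
    - {"tx":-0.27,"ty":-0.195,"az":-0.395}
    - {"tx":-0.31,"ty":-0.22,"az":-0.395}
    - {"tx":-0.31,"ty":-0.22,"az":-0.395}

```text
invalid input
```

Emit:
drive_tool:
  commands:
    - {"tx":-0.03,"ty":-0.02,"tz":0,"ax":0,"ay":0,"az":-0.1,"fingers":1}
    - {"tx":-0.07,"ty":-0.05,"tz":0,"ax":0,"ay":0,"az":-0.2,"fingers":1}
    - {"tx":-0.11,"ty":-0.08,"tz":0,"ax":0,"ay":0,"az":-0.3,"fingers":1}
    - {"tx":-0.15,"ty":-0.11,"tz":0,"ax":0,"ay":0,"az":-0.395,"fingers":1}
    - {"tx":-0.19,"ty":-0.14,"tz":0,"ax":0,"ay":0,"az":-0.395,"fingers":1}
    - {"tx":-0.23,"ty":-0.165,"tz":0,"ax":0,"ay":0,"az":-0.395,"fingers":1}
    - {"tx":-0.27,"ty":-0.195,"tz":0,"ax":0,"ay":0,"az":-0.395,"fingers":1}
    - {"tx":-0.31,"ty":-0.22,"tz":0,"ax":0,"ay":0,"az":-0.395,"fingers":1}
    - {"tx":-0.31,"ty":-0.22,"tz":0,"ax":0,"ay":0,"az":-0.395,"fingers":1}

```text
time_s: 1.23
tool_pos: [0.4634, 0.2965, 0.2224]
tool_rot: [0.004, 1.0, -0.001, 0.0]
ft_force: [-0.6, 0.7, -1.2]
gripper_width: 0.0879
grip_force: 0.0
```

Emit:
drive_tool:
  commands:
    - {"tx":-0.01,"ty":-0.03,"tz":0,"ax":0,"ay":0,"az":0,"fingers":1}
    - {"tx":-0.02,"ty":-0.08,"tz":0,"ax":0,"ay":0,"az":-0.008,"fingers":1}
    - {"tx":-0.02,"ty":-0.13,"tz":0,"ax":0,"ay":0,"az":-0.008,"fingers":1}
    - {"tx":-0.03,"ty":-0.18,"tz":0,"ax":0,"ay":0,"az":-0.008,"fingers":1}
    - {"tx":-0.03,"ty":-0.23,"tz":0,"ax":0,"ay":0,"az":-0.008,"fingers":1}
    - {"tx":-0.03,"ty":-0.28,"tz":0,"ax":0,"ay":0,"az":-0.008,"fingers":1}
    - {"tx":-0.04,"ty":-0.33,"tz":0,"ax":0,"ay":0,"az":-0.008,"fingers":1}
    - {"tx":-0.04,"ty":-0.38,"tz":0,"ax":0,"ay":0,"az":-0.008,"fingers":1}
    - {"tx":-0.05,"ty":-0.42,"tz":0,"ax":0,"ay":0,"az":-0.008,"fingers":1}
    - {"tx":-0.05,"ty":-0.45,"tz":0,"ax":0,"ay":0,"az":-0.008,"fingers":1}
    - {"tx":-0.05,"ty":-0.461,"tz":0,"ax":0,"ay":0,"az":-0.008,"fingers":1}
    - {"tx":-0.05,"ty":-0.461,"tz":0,"ax":0,"ay":0,"az":-0.008,"fingers":1}

```text
time_s: 2.72
tool_pos: [0.5113, -0.1594, 0.2224]
tool_rot: [-0.004, 1.0, 0.0, -0.0]
ft_force: [0.9, 0.3, -0.3]
gripper_width: 0.0876
grip_force: 0.0
```

```bash
python3 - <<'E'
from h import *
s=sense();c=cam('wrist',s);im=grab('wrist','w1.png');print(s['tool_pos'],s['tool_rot'])
for p in[(.510,-.165,.07),(.510,-.165,.004),(.5015,-.159,.004),(.5864,-.0013,.05)]:print(proj(c,p).round(1))
E
```

```text
[ 0.51125917 -0.15937127  0.22240557] [-4.20123971e-03  9.99991114e-01  2.64293152e-04 -2.28826233e-04]
[249.  179.9]
[249.9 168.6]
[254.8 161.9]
[389.  241.1]
```

View pics/w1.png

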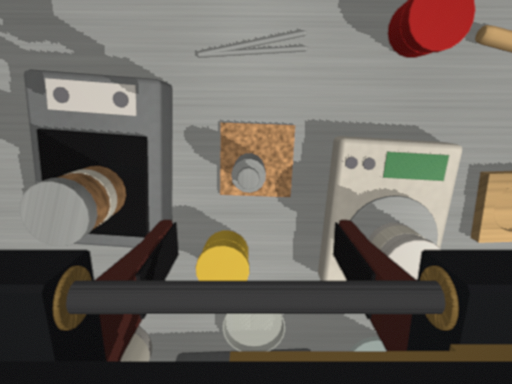

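Wrist view: weight knob at (249,178), mat centre ~(257,160), tub on pan at (412,250), jar (60,205); agrees with the top view within ~2 mm. Descending on the weight.

Emit:
drive_tool:
  commands:
    - {"tx":0.002,"ty":-0.006,"tz":0.03,"ax":0,"ay":0,"az":0,"fingers":1}
    - {"tx":0.002,"ty":-0.006,"tz":0.07,"ax":0,"ay":0,"az":0,"fingers":1}
    - {"tx":0.002,"ty":-0.006,"tz":0.11,"ax":0,"ay":0,"az":0,"fingers":1}
    - {"tx":0.002,"ty":-0.006,"tz":0.15,"ax":0,"ay":0,"az":0,"fingers":1}
    - {"tx":0.002,"ty":-0.006,"tz":0.18,"ax":0,"ay":0,"az":0,"fingers":1}
    - {"tx":0.002,"ty":-0.006,"tz":0.195,"ax":0,"ay":0,"az":0,"fingers":1}
    - {"tx":0.002,"ty":-0.006,"tz":0.202,"ax":0,"ay":0,"az":0,"fingers":1}
    - {"tx":0.002,"ty":-0.006,"tz":0.202,"ax":0,"ay":0,"az":0,"fingers":1}
    - {"tx":0.002,"ty":-0.006,"tz":0.202,"ax":0,"ay":0,"az":0,"fingers":1}

```text
time_s: 3.9
tool_pos: [0.5101, -0.1663, 0.0216]
tool_rot: [-0.004, 1.0, -0.0, 0.001]
ft_force: [0.3, 0.4, -0.7]
gripper_width: 0.0878
grip_force: 0.0
```

Emit:
drive_tool:
  commands:
    - {"tx":0,"ty":0,"tz":0,"ax":0,"ay":0,"az":0,"fingers":0}
    - {"tx":0,"ty":0,"tz":0,"ax":0,"ay":0,"az":0,"fingers":-0.3}
    - {"tx":0,"ty":0,"tz":0,"ax":0,"ay":0,"az":0,"fingers":-0.5}
    - {"tx":0,"ty":0,"tz":0,"ax":0,"ay":0,"az":0,"fingers":-1}
    - {"tx":0,"ty":0,"tz":0,"ax":0,"ay":0,"az":0,"fingers":-1}
    - {"tx":0,"ty":0,"tz":0,"ax":0,"ay":0,"az":0,"fingers":-1}
    - {"tx":0,"ty":0,"tz":0,"ax":0,"ay":0,"az":0,"fingers":-1}
  squeeze: 30

```text
time_s: 4.78
tool_pos: [0.5093, -0.1667, 0.0207]
tool_rot: [-0.004, 1.0, -0.0, 0.0]
ft_force: [0.5, -1.3, 0.5]
gripper_width: 0.0376
grip_force: 30.0
```

Emit:
drive_tool:
  commands:
    - {"tx":0,"ty":0,"tz":-0.01,"ax":0,"ay":0,"az":0,"fingers":-1}
    - {"tx":0,"ty":0,"tz":-0.04,"ax":0,"ay":0,"az":0,"fingers":-1}
    - {"tx":0,"ty":0,"tz":-0.08,"ax":0,"ay":0,"az":0,"fingers":-1}
    - {"tx":0,"ty":0.01,"tz":-0.12,"ax":0,"ay":0,"az":0,"fingers":-1}
    - {"tx":0,"ty":0.04,"tz":-0.15,"ax":0,"ay":0,"az":0,"fingers":-1}
    - {"tx":-0.01,"ty":0.08,"tz":-0.16,"ax":0,"ay":0,"az":0,"fingers":-1}
    - {"tx":-0.02,"ty":0.13,"tz":-0.16,"ax":0,"ay":0,"az":0,"fingers":-1}
    - {"tx":-0.03,"ty":0.18,"tz":-0.16,"ax":0,"ay":0,"az":0,"fingers":-1}
    - {"tx":-0.04,"ty":0.23,"tz":-0.16,"ax":0,"ay":0,"az":0,"fingers":-1}
    - {"tx":-0.045,"ty":0.28,"tz":-0.16,"ax":0,"ay":0,"az":0,"fingers":-1}
    - {"tx":-0.05,"ty":0.32,"tz":-0.16,"ax":0,"ay":0,"az":0,"fingers":-1}
    - {"tx":-0.05,"ty":0.336,"tz":-0.16,"ax":0,"ay":0,"az":0,"fingers":-1}

```text
time_s: 6.28
tool_pos: [0.5552, 0.1735, 0.1801]
tool_rot: [-0.006, 1.0, 0.0, -0.001]
ft_force: [0.7, -2.0, -5.5]
gripper_width: 0.0377
grip_force: 30.0
```

Emit:
drive_tool:
  commands:
    - {"tx":0,"ty":0,"tz":0,"ax":0,"ay":0,"az":0,"fingers":-1}
    - {"tx":0,"ty":0,"tz":0,"ax":0,"ay":0,"az":0,"fingers":-1}

```text
time_s: 6.52
tool_pos: [0.5562, 0.1678, 0.1805]
tool_rot: [-0.003, 1.0, -0.001, -0.0]
ft_force: [0.6, -0.2, -5.2]
gripper_width: 0.0375
grip_force: 30.0
```

```bash
python3 - <<'E'
from h import *
s=sense();c=cam('wrist',s);im=grab('wrist','w2.png');print(s['tool_pos'],s['ft_force'])
hsv=cv2.cvtColor(im,cv2.COLOR_RGB2HSV)
for p in[(.556,.1693,.016),(.511,.1243,.016),(.511,.2143,.016)]:print(proj(c,p).round(1))
E
```

```text
[0.55624071 0.16778304 0.18045694] [ 0.5714946  -0.16310521 -5.21915416]
[256.1 178.5]
[213.3 136.1]
[299.4 136.6]
```

View pics/w2.png

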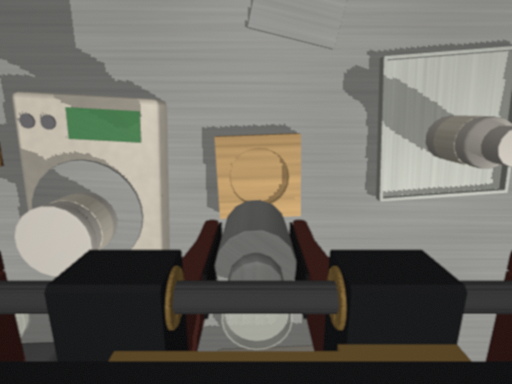

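Emit:
drive_tool:
  commands:
    - {"tx":0,"ty":0.002,"tz":0.02,"ax":0,"ay":0,"az":0,"fingers":-1}
    - {"tx":0,"ty":0.002,"tz":0.06,"ax":0,"ay":0,"az":0,"fingers":-1}
    - {"tx":0,"ty":0.002,"tz":0.1,"ax":0,"ay":0,"az":0,"fingers":-1}
    - {"tx":0,"ty":0.002,"tz":0.13,"ax":0,"ay":0,"az":0,"fingers":-1}
    - {"tx":0,"ty":0.002,"tz":0.143,"ax":0,"ay":0,"az":0,"fingers":-1}
    - {"tx":0,"ty":0.002,"tz":0.148,"ax":0,"ay":0,"az":0,"fingers":-1}
    - {"tx":0,"ty":0.002,"tz":0.15,"ax":0,"ay":0,"az":0,"fingers":-1}
    - {"tx":0,"ty":0.002,"tz":0.152,"ax":0,"ay":0,"az":0,"fingers":-1}
    - {"tx":0,"ty":0.002,"tz":0.153,"ax":0,"ay":0,"az":0,"fingers":-1}
    - {"tx":0,"ty":0.002,"tz":0.154,"ax":0,"ay":0,"az":0,"fingers":-1}
    - {"tx":0,"ty":0.002,"tz":0.154,"ax":0,"ay":0,"az":0,"fingers":-1}

```text
time_s: 7.95
tool_pos: [0.5566, 0.1723, 0.0268]
tool_rot: [-0.004, 1.0, 0.0, 0.0]
ft_force: [-0.0, 0.4, -5.7]
gripper_width: 0.0376
grip_force: 30.0
```

Emit:
drive_tool:
  commands:
    - {"tx":0,"ty":0,"tz":0.0005,"ax":0,"ay":0,"az":0,"fingers":-1}
    - {"tx":0,"ty":0,"tz":0.001,"ax":0,"ay":0,"az":0,"fingers":-1}
    - {"tx":0,"ty":0,"tz":0.001,"ax":0,"ay":0,"az":0,"fingers":-1}

```text
time_s: 8.32
tool_pos: [0.5566, 0.1722, 0.0267]
tool_rot: [-0.004, 1.0, 0.0, 0.0]
ft_force: [-3.9, 0.1, 6.6]
gripper_width: 0.0373
grip_force: 30.0
```

Emit:
drive_tool:
  commands:
    - {"tx":0,"ty":0,"tz":0,"ax":0,"ay":0,"az":0,"fingers":-0.05}
    - {"tx":0,"ty":0,"tz":0,"ax":0,"ay":0,"az":0,"fingers":0.2}
    - {"tx":0,"ty":0,"tz":0,"ax":0,"ay":0,"az":0,"fingers":0.6}
    - {"tx":0,"ty":0,"tz":0,"ax":0,"ay":0,"az":0,"fingers":1}
    - {"tx":0,"ty":0,"tz":-0.02,"ax":0,"ay":0,"az":0,"fingers":1}
    - {"tx":0,"ty":0,"tz":-0.06,"ax":0,"ay":0,"az":0,"fingers":1}
    - {"tx":0,"ty":0,"tz":-0.11,"ax":0,"ay":0,"az":0,"fingers":1}
    - {"tx":0,"ty":0,"tz":-0.155,"ax":0,"ay":0,"az":0,"fingers":1}
    - {"tx":-0.01,"ty":-0.03,"tz":-0.175,"ax":0,"ay":0,"az":0,"fingers":1}
    - {"tx":-0.02,"ty":-0.08,"tz":-0.175,"ax":0,"ay":0,"az":0,"fingers":1}
    - {"tx":-0.03,"ty":-0.13,"tz":-0.175,"ax":0,"ay":0,"az":0,"fingers":1}
    - {"tx":-0.036,"ty":-0.17,"tz":-0.175,"ax":0,"ay":0,"az":0,"fingers":1}

```text
time_s: 9.82
tool_pos: [0.5941, 0.0001, 0.2008]
tool_rot: [-0.003, 1.0, -0.0, 0.0]
ft_force: [-0.6, 0.7, -0.6]
gripper_width: 0.0882
grip_force: 0.0
```

Emit:
drive_tool:
  commands:
    - {"tx":0,"ty":0,"tz":0,"ax":0,"ay":0,"az":0.008,"fingers":1}
    - {"tx":0,"ty":0,"tz":0,"ax":0,"ay":0,"az":0.008,"fingers":1}

```text
time_s: 10.07
tool_pos: [0.5938, 0.0033, 0.2005]
tool_rot: [-0.0, 1.0, 0.0, -0.0]
ft_force: [0.6, 0.3, 0.8]
gripper_width: 0.088
grip_force: 0.0
```

```bash
python3 - <<'E'
from h import *
s=sense();c=cam('wrist',s);im=grab('wrist','w3.png');print(s['tool_pos'],s['tool_rot'])
for p in[(.5936,-.0013,.106),(.587,-.0013,.05),(.556,.1693,.016),(.556,.1693,.076)]:print(proj(c,p).round(1))
E
```

```text
[0.59375947 0.00329976 0.20048246] [-2.88550449e-04  9.99999894e-01  3.16787530e-04 -1.65872129e-04]
[249.  195.5]
[249.9 175.1]
[403.3 141.7]
[433.4 147.8]
```

View pics/w3.png

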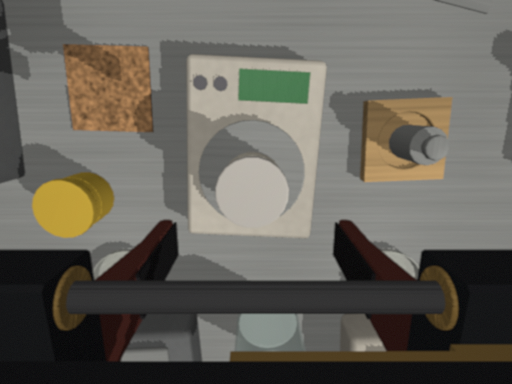

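Weight stands in the recess (430,146), mat is clear; tub lid at (252,193). Grasping the tub.

Emit:
drive_tool:
  commands:
    - {"tx":0.001,"ty":-0.003,"tz":0.03,"ax":0,"ay":0,"az":0,"fingers":1}
    - {"tx":0.001,"ty":-0.003,"tz":0.07,"ax":0,"ay":0,"az":0,"fingers":1}
    - {"tx":0.001,"ty":-0.003,"tz":0.105,"ax":0,"ay":0,"az":0,"fingers":1}
    - {"tx":0.001,"ty":-0.003,"tz":0.13,"ax":0,"ay":0,"az":0,"fingers":1}
    - {"tx":0.001,"ty":-0.003,"tz":0.14,"ax":0,"ay":0,"az":0,"fingers":1}
    - {"tx":0.001,"ty":-0.003,"tz":0.1445,"ax":0,"ay":0,"az":0,"fingers":1}
    - {"tx":0.001,"ty":-0.003,"tz":0.1445,"ax":0,"ay":0,"az":0,"fingers":1}
    - {"tx":0.001,"ty":-0.003,"tz":0.1445,"ax":0,"ay":0,"az":0,"fingers":0.6}
    - {"tx":0.001,"ty":-0.003,"tz":0.1445,"ax":0,"ay":0,"az":0,"fingers":0.4}
    - {"tx":0.001,"ty":-0.003,"tz":0.1445,"ax":0,"ay":0,"az":0,"fingers":0}
    - {"tx":0.001,"ty":-0.003,"tz":0.1445,"ax":0,"ay":0,"az":0,"fingers":0}
    - {"tx":0.001,"ty":-0.003,"tz":0.1445,"ax":0,"ay":0,"az":0,"fingers":0}
  squeeze: 15

```text
time_s: 11.62
tool_pos: [0.5932, -0.0005, 0.0566]
tool_rot: [-0.0, 1.0, 0.0, 0.0]
ft_force: [-0.8, 1.0, 5.2]
gripper_width: 0.0633
grip_force: 15.0
```

Emit:
drive_tool:
  commands:
    - {"tx":0,"ty":0,"tz":0,"ax":0,"ay":0,"az":0,"fingers":-0.5}
    - {"tx":0,"ty":0,"tz":0,"ax":0,"ay":0,"az":0,"fingers":-0.5}

```text
time_s: 11.88
tool_pos: [0.5932, -0.0005, 0.0566]
tool_rot: [-0.0, 1.0, 0.0, 0.0]
ft_force: [-0.7, 0.7, 5.7]
gripper_width: 0.0639
grip_force: 15.0
```

```bash
python3 - <<'E'
from h import *
s=sense();print(s['moment'],s['ft_force'],s['tool_pos'],s['gripper_width'])
im=grab('side');c=cam('side');u=proj(c,s['tool_pos']).astype(int);print(u)
cv2.imwrite('pics/s1.png',cv2.resize(im[u[1]-70:u[1]+50,u[0]-80:u[0]+80,::-1],None,fx=4,fy=4,interpolation=cv2.INTER_CUBIC))
E
```

```text
[ 0.19840324  0.22852994 -0.01751429] [-0.72443243  0.70830115  5.67077983] [ 5.93168205e-01 -4.70663188e-04  5.65573093e-02] 0.06386996260783519
[283 191]
```

View pics/s1.png

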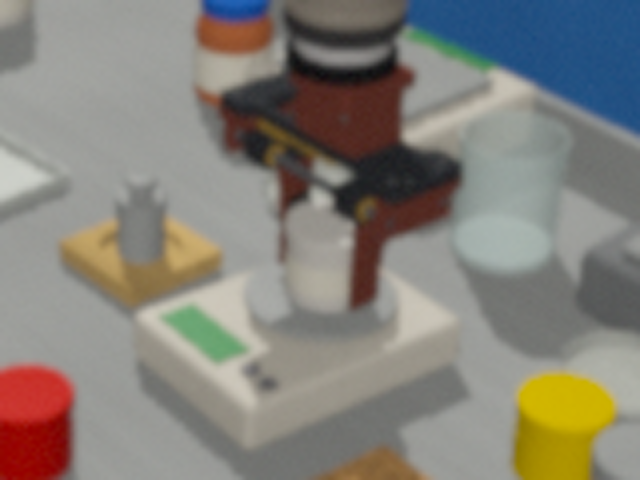

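The pads' upper ends bear on the wider lid's lower edge; I'll reopen and grip 14 mm higher so the pads hold the full lid.

Emit:
drive_tool:
  commands:
    - {"tx":0,"ty":0,"tz":0,"ax":0,"ay":0,"az":0,"fingers":0.55}
    - {"tx":0,"ty":0,"tz":0,"ax":0,"ay":0,"az":0,"fingers":0.7}
    - {"tx":0,"ty":0,"tz":0,"ax":0,"ay":0,"az":0,"fingers":0.7}
    - {"tx":0,"ty":0,"tz":-0.007,"ax":0,"ay":0,"az":0,"fingers":0.7}
    - {"tx":0,"ty":0,"tz":-0.014,"ax":0,"ay":0,"az":0,"fingers":0.7}
    - {"tx":0,"ty":0,"tz":-0.014,"ax":0,"ay":0,"az":0,"fingers":0.6}
    - {"tx":0,"ty":0,"tz":-0.014,"ax":0,"ay":0,"az":0,"fingers":0.5}
    - {"tx":0,"ty":0,"tz":-0.014,"ax":0,"ay":0,"az":0,"fingers":0}
    - {"tx":0,"ty":0,"tz":-0.014,"ax":0,"ay":0,"az":0,"fingers":0}
    - {"tx":0,"ty":0,"tz":-0.014,"ax":0,"ay":0,"az":0,"fingers":0}
  squeeze: 20

```text
time_s: 13.18
tool_pos: [0.5928, -0.0004, 0.0701]
tool_rot: [-0.0, 1.0, 0.0, -0.0]
ft_force: [-0.4, 0.7, 0.7]
gripper_width: 0.0634
grip_force: 20.0
```

Emit:
drive_tool:
  commands:
    - {"tx":0,"ty":0,"tz":-0.01,"ax":0,"ay":0,"az":0,"fingers":0}
    - {"tx":0,"ty":0,"tz":-0.035,"ax":0,"ay":0,"az":0,"fingers":0}
    - {"tx":0.01,"ty":-0.02,"tz":-0.055,"ax":0,"ay":0,"az":0,"fingers":0}
    - {"tx":0.035,"ty":-0.06,"tz":-0.06,"ax":0,"ay":0,"az":0,"fingers":0}
    - {"tx":0.06,"ty":-0.1,"tz":-0.06,"ax":0,"ay":0,"az":0,"fingers":0}
    - {"tx":0.08,"ty":-0.14,"tz":-0.06,"ax":0,"ay":0,"az":0,"fingers":0}
    - {"tx":0.092,"ty":-0.158,"tz":-0.05,"ax":0,"ay":0,"az":0,"fingers":0}
    - {"tx":0.092,"ty":-0.158,"tz":-0.02,"ax":0,"ay":0,"az":0,"fingers":0}
    - {"tx":0.092,"ty":-0.158,"tz":0.015,"ax":0,"ay":0,"az":0,"fingers":0}
    - {"tx":0.092,"ty":-0.158,"tz":0.033,"ax":0,"ay":0,"az":0,"fingers":0}
    - {"tx":0.092,"ty":-0.158,"tz":0.04,"ax":0,"ay":0,"az":0,"fingers":0}
    - {"tx":0.092,"ty":-0.158,"tz":0.043,"ax":0,"ay":0,"az":0,"fingers":0}

```text
time_s: 14.68
tool_pos: [0.5015, -0.1586, 0.0275]
tool_rot: [-0.0, 1.0, -0.0, 0.0]
ft_force: [0.2, 0.2, -2.3]
gripper_width: 0.0638
grip_force: 20.0
```

Emit:
drive_tool:
  commands:
    - {"tx":0,"ty":0,"tz":0.001,"ax":0,"ay":0,"az":0,"fingers":0}
    - {"tx":0,"ty":0,"tz":0.0015,"ax":0,"ay":0,"az":0,"fingers":0}
    - {"tx":0,"ty":0,"tz":0.002,"ax":0,"ay":0,"az":0,"fingers":0}
    - {"tx":0,"ty":0,"tz":0.0025,"ax":0,"ay":0,"az":0,"fingers":0}

```text
time_s: 15.18
tool_pos: [0.5011, -0.1585, 0.0248]
tool_rot: [-0.0, 1.0, -0.0, 0.0]
ft_force: [0.3, 0.2, -1.4]
gripper_width: 0.0633
grip_force: 20.0
```

Emit:
drive_tool:
  commands:
    - {"tx":0,"ty":0,"tz":0.0005,"ax":0,"ay":0,"az":0,"fingers":0}
    - {"tx":0,"ty":0,"tz":0.001,"ax":0,"ay":0,"az":0,"fingers":0}
    - {"tx":0,"ty":0,"tz":0.001,"ax":0,"ay":0,"az":0,"fingers":0}

```text
time_s: 15.55
tool_pos: [0.501, -0.1585, 0.024]
tool_rot: [-0.0, 1.0, 0.0, 0.0]
ft_force: [-1.6, 1.2, 5.8]
gripper_width: 0.0636
grip_force: 20.0
```

Emit:
drive_tool:
  commands:
    - {"tx":0,"ty":0,"tz":0,"ax":0,"ay":0,"az":0,"fingers":0.5}
    - {"tx":0,"ty":0,"tz":0,"ax":0,"ay":0,"az":0,"fingers":0.7}
    - {"tx":0,"ty":0,"tz":0,"ax":0,"ay":0,"az":0,"fingers":1}
    - {"tx":0,"ty":0,"tz":-0.02,"ax":0,"ay":0,"az":0,"fingers":1}
    - {"tx":0,"ty":0,"tz":-0.06,"ax":0,"ay":0,"az":0,"fingers":1}
    - {"tx":0,"ty":0,"tz":-0.11,"ax":0,"ay":0,"az":0,"fingers":1}
    - {"tx":0,"ty":0.02,"tz":-0.16,"ax":0,"ay":0,"az":0,"fingers":1}
    - {"tx":0,"ty":0.06,"tz":-0.19,"ax":0,"ay":0,"az":0,"fingers":1}
    - {"tx":0,"ty":0.11,"tz":-0.19,"ax":0,"ay":0,"az":0,"fingers":1}
    - {"tx":0,"ty":0.16,"tz":-0.19,"ax":0,"ay":0,"az":0,"fingers":1}
    - {"tx":0,"ty":0.21,"tz":-0.19,"ax":0,"ay":0,"az":0,"fingers":1}
    - {"tx":-0.005,"ty":0.26,"tz":-0.19,"ax":0,"ay":0,"az":0,"fingers":1}

```text
time_s: 17.05
tool_pos: [0.5055, 0.1029, 0.2138]
tool_rot: [0.0, 1.0, 0.0, 0.0]
ft_force: [0.9, -0.2, 0.1]
gripper_width: 0.0879
grip_force: 0.0
```

Emit:
drive_tool:
  commands:
    - {"tx":0,"ty":0.05,"tz":0,"ax":0,"ay":0,"az":0,"fingers":1}
    - {"tx":0,"ty":0.1,"tz":0,"ax":0,"ay":0,"az":0,"fingers":1}
    - {"tx":0,"ty":0.15,"tz":0,"ax":0,"ay":0,"az":0,"fingers":1}
    - {"tx":0,"ty":0.2,"tz":0,"ax":0,"ay":0,"az":0,"fingers":1}
    - {"tx":0,"ty":0.24,"tz":0,"ax":0,"ay":0,"az":0,"fingers":1}
    - {"tx":-0.005,"ty":0.268,"tz":0,"ax":0,"ay":0,"az":0,"fingers":1}
    - {"tx":-0.005,"ty":0.268,"tz":0,"ax":0,"ay":0,"az":0,"fingers":1}
    - {"tx":-0.005,"ty":0.268,"tz":0,"ax":0,"ay":0,"az":0,"fingers":1}

```text
time_s: 18.05
tool_pos: [0.511, 0.3679, 0.2133]
tool_rot: [0.001, 1.0, -0.001, -0.0]
ft_force: [-0.3, 0.0, -0.1]
gripper_width: 0.0881
grip_force: 0.0
```

```bash
python3 - <<'E'
from h import *
s=sense();c=cam('wrist',s);im=grab('wrist','w4.png');print(s['tool_pos'],s['tool_rot'])
for p in[(.5122,.3695,.099),(.5024,.3659,.012)]:print(proj(c,p).round(1))
t=grab('top','top1.png')
E
```

```text
[0.51100652 0.36787325 0.21334034] [ 5.35259052e-04  9.99999638e-01 -6.40827604e-04 -1.65870520e-04]
[256.4 191.3]
[253.  165.1]
```

View pics/w4.png

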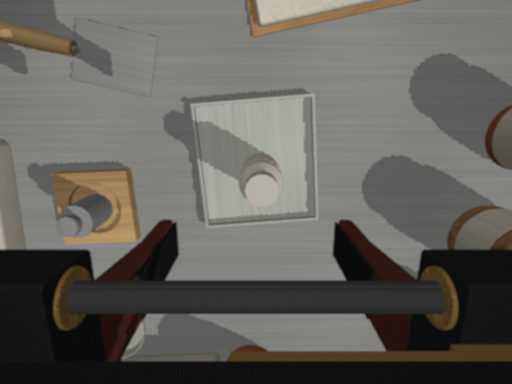

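Bottle cap at (261,189), tray rim corners (192,104)-(319,218); wrist says +4 mm in y against the top view, so aim between.

Emit:
drive_tool:
  commands:
    - {"tx":0,"ty":0.004,"tz":0.03,"ax":0,"ay":0,"az":0,"fingers":1}
    - {"tx":0,"ty":0.004,"tz":0.07,"ax":0,"ay":0,"az":0,"fingers":1}
    - {"tx":0,"ty":0.004,"tz":0.11,"ax":0,"ay":0,"az":0,"fingers":1}
    - {"tx":0,"ty":0.004,"tz":0.15,"ax":0,"ay":0,"az":0,"fingers":1}
    - {"tx":0,"ty":0.004,"tz":0.175,"ax":0,"ay":0,"az":0,"fingers":1}
    - {"tx":0,"ty":0.004,"tz":0.183,"ax":0,"ay":0,"az":0,"fingers":1}
    - {"tx":0,"ty":0.004,"tz":0.183,"ax":0,"ay":0,"az":0,"fingers":0.5}
    - {"tx":0,"ty":0.004,"tz":0.183,"ax":0,"ay":0,"az":0,"fingers":0.3}
    - {"tx":0,"ty":0.004,"tz":0.183,"ax":0,"ay":0,"az":0,"fingers":0.1}
    - {"tx":0,"ty":0.004,"tz":0.183,"ax":0,"ay":0,"az":0,"fingers":-0.3}
    - {"tx":0,"ty":0.004,"tz":0.183,"ax":0,"ay":0,"az":0,"fingers":-0.3}
    - {"tx":0,"ty":0.004,"tz":0.183,"ax":0,"ay":0,"az":0,"fingers":-0.3}
  squeeze: 15

```text
time_s: 19.65
tool_pos: [0.511, 0.3736, 0.0311]
tool_rot: [-0.0, 1.0, 0.0, 0.0]
ft_force: [-1.1, -0.8, 4.1]
gripper_width: 0.0462
grip_force: 15.0
```

Emit:
drive_tool:
  commands:
    - {"tx":0,"ty":0,"tz":-0.01,"ax":0,"ay":0,"az":0,"fingers":-0.3}
    - {"tx":0,"ty":0,"tz":-0.04,"ax":0,"ay":0,"az":0,"fingers":-0.3}
    - {"tx":0,"ty":0,"tz":-0.08,"ax":0,"ay":0,"az":0,"fingers":-0.3}
    - {"tx":0,"ty":-0.02,"tz":-0.11,"ax":0,"ay":0,"az":0,"fingers":-0.3}
    - {"tx":-0.01,"ty":-0.06,"tz":-0.12,"ax":0,"ay":0,"az":0,"fingers":-0.3}
    - {"tx":-0.02,"ty":-0.11,"tz":-0.12,"ax":0,"ay":0,"az":0,"fingers":-0.3}
    - {"tx":-0.03,"ty":-0.16,"tz":-0.12,"ax":0,"ay":0,"az":0,"fingers":-0.3}
    - {"tx":-0.04,"ty":-0.21,"tz":-0.12,"ax":0,"ay":0,"az":0,"fingers":-0.3}
    - {"tx":-0.05,"ty":-0.26,"tz":-0.12,"ax":0,"ay":0,"az":0,"fingers":-0.3}
    - {"tx":-0.06,"ty":-0.31,"tz":-0.12,"ax":0,"ay":0,"az":0,"fingers":-0.3}
    - {"tx":-0.07,"ty":-0.35,"tz":-0.12,"ax":0,"ay":0,"az":0,"fingers":-0.3}
    - {"tx":-0.075,"ty":-0.3735,"tz":-0.12,"ax":0,"ay":0,"az":0,"fingers":-0.3}

```text
time_s: 21.15
tool_pos: [0.586, -0.003, 0.151]
tool_rot: [0.001, 1.0, -0.0, 0.0]
ft_force: [0.6, 0.0, -1.6]
gripper_width: 0.0459
grip_force: 15.0
```

Emit:
drive_tool:
  commands:
    - {"tx":0,"ty":0,"tz":0,"ax":0,"ay":0,"az":0,"fingers":-0.3}
    - {"tx":0,"ty":0,"tz":0.01,"ax":0,"ay":0,"az":0,"fingers":-0.3}
    - {"tx":0,"ty":0,"tz":0.03,"ax":0,"ay":0,"az":0,"fingers":-0.3}
    - {"tx":0,"ty":0,"tz":0.05,"ax":0,"ay":0,"az":0,"fingers":-0.3}
    - {"tx":0,"ty":0,"tz":0.063,"ax":0,"ay":0,"az":0,"fingers":-0.3}
    - {"tx":0,"ty":0,"tz":0.068,"ax":0,"ay":0,"az":0,"fingers":-0.3}
    - {"tx":0,"ty":0,"tz":0.07,"ax":0,"ay":0,"az":0,"fingers":-0.3}
    - {"tx":0,"ty":0,"tz":0.07,"ax":0,"ay":0,"az":0,"fingers":-0.3}

```text
time_s: 22.15
tool_pos: [0.5863, 0.0001, 0.0811]
tool_rot: [-0.0, 1.0, 0.0, 0.0]
ft_force: [-0.1, 0.5, -0.9]
gripper_width: 0.0454
grip_force: 15.0
```

Emit:
drive_tool:
  commands:
    - {"tx":0,"ty":0,"tz":0.001,"ax":0,"ay":0,"az":0,"fingers":-0.3}
    - {"tx":0,"ty":0,"tz":0.002,"ax":0,"ay":0,"az":0,"fingers":-0.3}
    - {"tx":0,"ty":0,"tz":0.0025,"ax":0,"ay":0,"az":0,"fingers":-0.3}
    - {"tx":0,"ty":0,"tz":0.0025,"ax":0,"ay":0,"az":0,"fingers":-0.3}

```text
time_s: 22.65
tool_pos: [0.5859, -0.0, 0.0781]
tool_rot: [-0.0, 1.0, 0.0, -0.0]
ft_force: [0.9, -0.3, -1.3]
gripper_width: 0.0456
grip_force: 15.0
```

Emit:
drive_tool:
  commands:
    - {"tx":0,"ty":0,"tz":0.0005,"ax":0,"ay":0,"az":0,"fingers":-0.3}
    - {"tx":0,"ty":0,"tz":0.001,"ax":0,"ay":0,"az":0,"fingers":-0.3}
    - {"tx":0,"ty":0,"tz":0.001,"ax":0,"ay":0,"az":0,"fingers":-0.3}

```text
time_s: 23.02
tool_pos: [0.586, -0.0, 0.078]
tool_rot: [-0.0, 1.0, 0.0, 0.0]
ft_force: [-2.9, 0.5, 6.9]
gripper_width: 0.0458
grip_force: 15.0
```

Emit:
drive_tool:
  commands:
    - {"tx":0,"ty":0,"tz":0,"ax":0,"ay":0,"az":0,"fingers":0.1}
    - {"tx":0,"ty":0,"tz":0,"ax":0,"ay":0,"az":0,"fingers":0.4}
    - {"tx":0,"ty":0,"tz":0,"ax":0,"ay":0,"az":0,"fingers":0.8}
    - {"tx":0,"ty":0,"tz":-0.02,"ax":0,"ay":0,"az":0,"fingers":1}
    - {"tx":0,"ty":0,"tz":-0.06,"ax":0,"ay":0,"az":0,"fingers":1}
    - {"tx":0,"ty":0,"tz":-0.11,"ax":0,"ay":0,"az":0,"fingers":1}
    - {"tx":0,"ty":0,"tz":-0.15,"ax":0,"ay":0,"az":0,"fingers":1}
    - {"tx":0.01,"ty":-0.03,"tz":-0.16,"ax":0,"ay":0,"az":0,"fingers":1}
    - {"tx":0.02,"ty":-0.08,"tz":-0.16,"ax":0,"ay":0,"az":0,"fingers":1}
    - {"tx":0.03,"ty":-0.13,"tz":-0.16,"ax":0,"ay":0,"az":0,"fingers":1}
    - {"tx":0.04,"ty":-0.18,"tz":-0.16,"ax":0,"ay":0,"az":0,"fingers":1}
    - {"tx":0.05,"ty":-0.23,"tz":-0.16,"ax":0,"ay":0,"az":0,"fingers":1}

```text
time_s: 24.52
tool_pos: [0.5355, -0.2315, 0.2372]
tool_rot: [-0.0, 1.0, 0.0, 0.0]
ft_force: [0.7, -0.6, 0.1]
gripper_width: 0.0876
grip_force: 0.0
```

Emit:
drive_tool:
  commands:
    - {"tx":0.005,"ty":-0.05,"tz":0,"ax":0,"ay":0,"az":0,"fingers":1}
    - {"tx":0.011,"ty":-0.085,"tz":0,"ax":0,"ay":0,"az":0,"fingers":1}
    - {"tx":0.011,"ty":-0.095,"tz":0,"ax":0,"ay":0,"az":0,"fingers":1}
    - {"tx":0.011,"ty":-0.095,"tz":0,"ax":0,"ay":0,"az":0,"fingers":1}
    - {"tx":0.011,"ty":-0.095,"tz":0,"ax":0,"ay":0,"az":0,"fingers":1}

```text
time_s: 25.15
tool_pos: [0.5258, -0.3229, 0.237]
tool_rot: [-0.001, 1.0, 0.001, 0.0]
ft_force: [0.0, 0.4, 0.1]
gripper_width: 0.088
grip_force: 0.0
```

```bash
python3 - <<'E'
from h import *
s=sense();c=cam('wrist',s);im=grab('wrist','w5.png');print(s['tool_pos'],s['tool_rot'])
for p in[(.5264,-.3273,.14),(.521,-.3342,.06)]:print(proj(c,p).round(1))
# tray refine from pics: w4 pose and top1
t=grab('top','top2.png')
cv2.imwrite('pics/cmp.png',np.vstack([cv2.resize(t[100:235,55:440,::-1],None,fx=2.07,fy=2.07,interpolation=cv2.INTER_CUBIC),cv2.copyMakeBorder(im[:300,:,::-1],0,0,0,796-512+0,cv2.BORDER_CONSTANT)]) )if False else None
cv2.imwrite('pics/top2c.png',cv2.resize(t[100:235,55:440,::-1],None,fx=2.07,fy=2.07,interpolation=cv2.INTER_CUBIC))
E
```

```text
[ 0.5258021  -0.32292553  0.23695267] [-1.41770279e-03  9.99998826e-01  5.81420249e-04  1.01918443e-05]
[249.3 195.6]
[244.2 172. ]
```

View pics/w5.png

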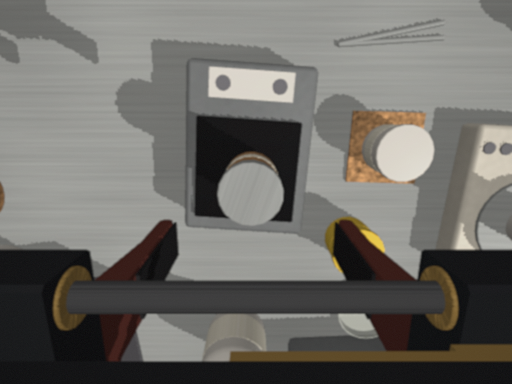

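View pics/top2c.png

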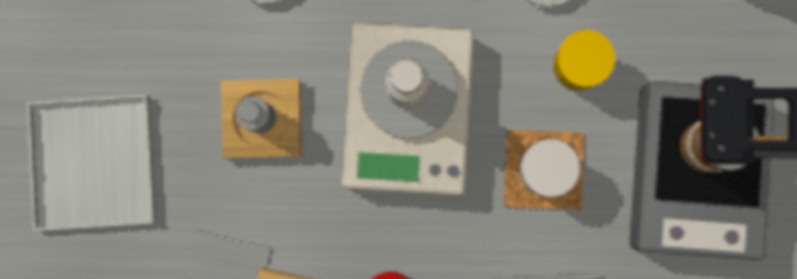

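```bash
python3 - <<'E'
from h import *
c=cam('top')
cp=lambda x,y:(55+x/2.07-.25,100+y/2.07-.25)
for n,p,z,t in[('bottle',cp(406,80),.146,(.586,0)),('weight',cp(252.5,113),.076,(.556,.172)),('tub',cp(550,167),.06,(.501,-.1585))]: 
    w=ray(c,p,z)[:2];print(n,w.round(4),(np.array(t)-w).round(4))
im=cv2.imread('pics/top2.png');hsv=cv2.cvtColor(im,cv2.COLOR_BGR2HSV)
# tray inner/outer corners from crop
for n,pts,z in[('outer rim',[(28,103),(149,96),(155,223),(34,231)],.012),('inner floor',[(41,107),(146,101),(152,222),(46,228)],.003)]:
    w=np.array([ray(c,cp(*p),z)[:2]for p in pts]);print(n,w.mean(0).round(4),np.linalg.norm(w-np.roll(w,1,0),axis=1).round(3))
for pz,pts,pos,q in[('tray',[(192,104),(314,94),(319,218),(206,226)],(.5110,.3679,.2133),(5.35e-4,1,-6.4e-4,-1.7e-4)),('plate',[(197,116),(300,122),(293,222),(195,217)],(.5258,-.3229,.2370),(-1.4e-3,1,5.8e-4,1e-5))]:
    cw=cam('wrist',dict(tool_pos=np.array(pos),tool_rot=q));w=np.array([ray(cw,p,.012 if pz=='tray' else .06)[:2]for p in pts]);print(pz,w.mean(0).round(4),np.linalg.norm(w-np.roll(w,1,0),axis=1).round(3))
E
```

```text
bottle [ 0.5835 -0.0012] [0.0025 0.0012]
weight [0.5557 0.167 ] [0.0003 0.005 ]
tub [ 0.5019 -0.1589] [-0.0009  0.0004]
outer rim [0.5018 0.3659] [0.149 0.142 0.148 0.141]
inner floor [0.5009 0.3636] [0.142 0.124 0.142 0.125]
tray [0.5006 0.3716] [0.147 0.138 0.148 0.141]
plate [ 0.5202 -0.3318] [0.114 0.11  0.114 0.114]
```

Emit:
drive_tool:
  commands:
    - {"tx":0.001,"ty":-0.004,"tz":0.03,"ax":0,"ay":0,"az":0,"fingers":1}
    - {"tx":0.001,"ty":-0.004,"tz":0.07,"ax":0,"ay":0,"az":0,"fingers":1}
    - {"tx":0.001,"ty":-0.004,"tz":0.11,"ax":0,"ay":0,"az":0,"fingers":1}
    - {"tx":0.001,"ty":-0.004,"tz":0.14,"ax":0,"ay":0,"az":0,"fingers":1}
    - {"tx":0.001,"ty":-0.004,"tz":0.152,"ax":0,"ay":0,"az":0,"fingers":1}
    - {"tx":0.001,"ty":-0.004,"tz":0.157,"ax":0,"ay":0,"az":0,"fingers":1}
    - {"tx":0.001,"ty":-0.004,"tz":0.157,"ax":0,"ay":0,"az":0,"fingers":1}
    - {"tx":0.001,"ty":-0.004,"tz":0.157,"ax":0,"ay":0,"az":0,"fingers":0.5}
    - {"tx":0.001,"ty":-0.004,"tz":0.157,"ax":0,"ay":0,"az":0,"fingers":0.3}
    - {"tx":0.001,"ty":-0.004,"tz":0.157,"ax":0,"ay":0,"az":0,"fingers":0}
    - {"tx":0.001,"ty":-0.004,"tz":0.157,"ax":0,"ay":0,"az":0,"fingers":0}
    - {"tx":0.001,"ty":-0.004,"tz":0.157,"ax":0,"ay":0,"az":0,"fingers":0}
  squeeze: 20

```text
time_s: 26.75
tool_pos: [0.5242, -0.3288, 0.0804]
tool_rot: [-0.0, 1.0, 0.0, 0.0]
ft_force: [-0.8, 0.6, 3.6]
gripper_width: 0.0576
grip_force: 19.9
```

Width 57.6 mm suggests the pads touch the lid rim; regripping 10 mm lower on the body.

Emit:
drive_tool:
  commands:
    - {"tx":0,"ty":0,"tz":0,"ax":0,"ay":0,"az":0,"fingers":0.45}
    - {"tx":0,"ty":0,"tz":0,"ax":0,"ay":0,"az":0,"fingers":0.6}
    - {"tx":0,"ty":0,"tz":0,"ax":0,"ay":0,"az":0,"fingers":0.6}
    - {"tx":0,"ty":0,"tz":0.005,"ax":0,"ay":0,"az":0,"fingers":0.6}
    - {"tx":0,"ty":0,"tz":0.01,"ax":0,"ay":0,"az":0,"fingers":0.6}
    - {"tx":0,"ty":0,"tz":0.01,"ax":0,"ay":0,"az":0,"fingers":0.5}
    - {"tx":0,"ty":0,"tz":0.01,"ax":0,"ay":0,"az":0,"fingers":0.3}
    - {"tx":0,"ty":0,"tz":0.01,"ax":0,"ay":0,"az":0,"fingers":0}
    - {"tx":0,"ty":0,"tz":0.01,"ax":0,"ay":0,"az":0,"fingers":0}
    - {"tx":0,"ty":0,"tz":0.01,"ax":0,"ay":0,"az":0,"fingers":0}
  squeeze: 20

```text
time_s: 28.0
tool_pos: [0.5238, -0.329, 0.0701]
tool_rot: [-0.0, 1.0, 0.0, -0.0]
ft_force: [0.7, 0.2, -1.5]
gripper_width: 0.0564
grip_force: 19.9
```

Emit:
drive_tool:
  commands:
    - {"tx":0,"ty":0,"tz":-0.01,"ax":0,"ay":0,"az":0,"fingers":0}
    - {"tx":0,"ty":0,"tz":-0.04,"ax":0,"ay":0,"az":0,"fingers":0}
    - {"tx":0,"ty":0,"tz":-0.08,"ax":0,"ay":0,"az":0,"fingers":0}
    - {"tx":0,"ty":0.02,"tz":-0.12,"ax":0,"ay":0,"az":0,"fingers":0}
    - {"tx":0.01,"ty":0.06,"tz":-0.14,"ax":0,"ay":0,"az":0,"fingers":0}
    - {"tx":0.015,"ty":0.11,"tz":-0.14,"ax":0,"ay":0,"az":0,"fingers":0}
    - {"tx":0.02,"ty":0.16,"tz":-0.14,"ax":0,"ay":0,"az":0,"fingers":0}
    - {"tx":0.023,"ty":0.21,"tz":-0.14,"ax":0,"ay":0,"az":0,"fingers":0}
    - {"tx":0.023,"ty":0.26,"tz":-0.14,"ax":0,"ay":0,"az":0,"fingers":0}
    - {"tx":0.023,"ty":0.31,"tz":-0.14,"ax":0,"ay":0,"az":0,"fingers":0}
    - {"tx":0.023,"ty":0.36,"tz":-0.14,"ax":0,"ay":0,"az":0,"fingers":0}
    - {"tx":0.023,"ty":0.4,"tz":-0.14,"ax":0,"ay":0,"az":0,"fingers":0}

```text
time_s: 29.5
tool_pos: [0.5008, 0.073, 0.211]
tool_rot: [-0.001, 1.0, 0.0, 0.001]
ft_force: [0.7, -0.2, -1.6]
gripper_width: 0.0567
grip_force: 19.9
```

Emit:
drive_tool:
  commands:
    - {"tx":0,"ty":0.05,"tz":0,"ax":0,"ay":0,"az":0,"fingers":0}
    - {"tx":0,"ty":0.1,"tz":0,"ax":0,"ay":0,"az":0,"fingers":0}
    - {"tx":0,"ty":0.15,"tz":0,"ax":0,"ay":0,"az":0,"fingers":0}
    - {"tx":0,"ty":0.2,"tz":0,"ax":0,"ay":0,"az":0,"fingers":0}
    - {"tx":0,"ty":0.25,"tz":0,"ax":0,"ay":0,"az":0,"fingers":0}
    - {"tx":0,"ty":0.285,"tz":0,"ax":0,"ay":0,"az":0,"fingers":0}
    - {"tx":0,"ty":0.299,"tz":0,"ax":0,"ay":0,"az":0,"fingers":0}
    - {"tx":0,"ty":0.299,"tz":0.03,"ax":0,"ay":0,"az":0,"fingers":0}
    - {"tx":0,"ty":0.299,"tz":0.07,"ax":0,"ay":0,"az":0,"fingers":0}
    - {"tx":0,"ty":0.299,"tz":0.11,"ax":0,"ay":0,"az":0,"fingers":0}
    - {"tx":0,"ty":0.299,"tz":0.15,"ax":0,"ay":0,"az":0,"fingers":0}
    - {"tx":0,"ty":0.299,"tz":0.15,"ax":0,"ay":0,"az":0,"fingers":0}

```text
time_s: 31.0
tool_pos: [0.4995, 0.3668, 0.0578]
tool_rot: [0.001, 1.0, -0.003, -0.002]
ft_force: [-0.1, -0.5, -0.4]
gripper_width: 0.0569
grip_force: 19.9
```

Emit:
drive_tool:
  commands:
    - {"tx":0,"ty":0,"tz":0.01,"ax":0,"ay":0,"az":0,"fingers":0}
    - {"tx":0,"ty":0,"tz":0.025,"ax":0,"ay":0,"az":0,"fingers":0}
    - {"tx":0,"ty":0,"tz":0.036,"ax":0,"ay":0,"az":0,"fingers":0}
    - {"tx":0,"ty":0,"tz":0.042,"ax":0,"ay":0,"az":0,"fingers":0}
    - {"tx":0,"ty":0,"tz":0.044,"ax":0,"ay":0,"az":0,"fingers":0}
    - {"tx":0,"ty":0,"tz":0.0455,"ax":0,"ay":0,"az":0,"fingers":0}
    - {"tx":0,"ty":0,"tz":0.0455,"ax":0,"ay":0,"az":0,"fingers":0}

```text
time_s: 31.88
tool_pos: [0.5009, 0.3701, 0.0148]
tool_rot: [-0.0, 1.0, 0.0, 0.0]
ft_force: [1.1, 0.0, -1.6]
gripper_width: 0.0565
grip_force: 19.9
```

Emit:
drive_tool:
  commands:
    - {"tx":0,"ty":0,"tz":0.0005,"ax":0,"ay":0,"az":0,"fingers":0}
    - {"tx":0,"ty":0,"tz":0.001,"ax":0,"ay":0,"az":0,"fingers":0}
    - {"tx":0,"ty":0,"tz":0.0015,"ax":0,"ay":0,"az":0,"fingers":0}
    - {"tx":0,"ty":0,"tz":0.0015,"ax":0,"ay":0,"az":0,"fingers":0}

```text
time_s: 32.38
tool_pos: [0.5008, 0.3699, 0.0131]
tool_rot: [-0.0, 1.0, -0.0, -0.0]
ft_force: [-0.3, -0.2, -1.8]
gripper_width: 0.0568
grip_force: 19.9
```

Emit:
drive_tool:
  commands:
    - {"tx":0,"ty":0,"tz":0.0005,"ax":0,"ay":0,"az":0,"fingers":0}
    - {"tx":0,"ty":0,"tz":0.001,"ax":0,"ay":0,"az":0,"fingers":0}
    - {"tx":0,"ty":0,"tz":0.001,"ax":0,"ay":0,"az":0,"fingers":0}

```text
time_s: 32.75
tool_pos: [0.501, 0.3701, 0.0129]
tool_rot: [-0.0, 1.0, 0.0, 0.0]
ft_force: [-2.5, -0.9, 5.6]
gripper_width: 0.057
grip_force: 19.9
```

Emit:
drive_tool:
  commands:
    - {"tx":0,"ty":0,"tz":0,"ax":0,"ay":0,"az":0,"fingers":0.35}
    - {"tx":0,"ty":0,"tz":0,"ax":0,"ay":0,"az":0,"fingers":0.6}
    - {"tx":0,"ty":0,"tz":0,"ax":0,"ay":0,"az":0,"fingers":0.9}
    - {"tx":0,"ty":0,"tz":-0.02,"ax":0,"ay":0,"az":0,"fingers":1}
    - {"tx":0,"ty":0,"tz":-0.06,"ax":0,"ay":0,"az":0,"fingers":1}
    - {"tx":0,"ty":0,"tz":-0.11,"ax":0,"ay":0,"az":0,"fingers":1}
    - {"tx":0,"ty":-0.02,"tz":-0.16,"ax":0,"ay":0,"az":0,"fingers":1}
    - {"tx":0,"ty":-0.06,"tz":-0.19,"ax":0,"ay":0,"az":0,"fingers":1}
    - {"tx":0,"ty":-0.11,"tz":-0.19,"ax":0,"ay":0,"az":0,"fingers":1}
    - {"tx":0,"ty":-0.16,"tz":-0.19,"ax":0,"ay":0,"az":0,"fingers":1}
    - {"tx":0,"ty":-0.21,"tz":-0.19,"ax":0,"ay":0,"az":0,"fingers":1}
    - {"tx":0,"ty":-0.26,"tz":-0.19,"ax":0,"ay":0,"az":0,"fingers":1}

```text
time_s: 34.25
tool_pos: [0.5009, 0.1083, 0.2037]
tool_rot: [-0.0, 1.0, 0.0, 0.001]
ft_force: [-0.1, 0.9, 0.7]
gripper_width: 0.0875
grip_force: 0.0
```

Emit:
drive_tool:
  commands:
    - {"tx":0,"ty":-0.05,"tz":0,"ax":0,"ay":0,"az":0,"fingers":1}
    - {"tx":0,"ty":-0.1,"tz":0,"ax":0,"ay":0,"az":0,"fingers":1}
    - {"tx":0,"ty":-0.15,"tz":0,"ax":0,"ay":0,"az":0,"fingers":1}
    - {"tx":0,"ty":-0.2,"tz":0,"ax":0,"ay":0,"az":0,"fingers":1}
    - {"tx":0,"ty":-0.24,"tz":0,"ax":0,"ay":0,"az":0,"fingers":1}
    - {"tx":0,"ty":-0.268,"tz":0,"ax":0,"ay":0,"az":0,"fingers":1}
    - {"tx":0,"ty":-0.268,"tz":0,"ax":0,"ay":0,"az":0,"fingers":1}
    - {"tx":0,"ty":-0.268,"tz":0,"ax":0,"ay":0,"az":0,"fingers":1}

```text
time_s: 35.25
tool_pos: [0.5011, -0.157, 0.2028]
tool_rot: [-0.0, 1.0, 0.0, 0.0]
ft_force: [0.3, -0.3, -0.2]
gripper_width: 0.0879
grip_force: 0.0
```

```bash
python3 - <<'E'
from h import *
s=sense();c=cam('wrist',s);im=grab('wrist');print(s['tool_pos'],s['tool_rot'])
hsv=cv2.cvtColor(im,cv2.COLOR_RGB2HSV);m=((hsv[...,1]<45)&(hsv[...,2]>165)).astype(np.uint8);m[:, :190]=0;m[:,320:]=0;m[240:]=0
cs,_=cv2.findContours(m,0,2);k=max(cs,key=cv2.contourArea);(u,r)=cv2.minEnclosingCircle(k);print(u,r,ray(c,u,.06),proj(c,(.501,-.1585,.06)))
t=grab('top','top3.png');ct=cam('top')
cv2.imwrite('pics/top3c.png',cv2.resize(t[100:235,55:440,::-1],None,fx=2.07,fy=2.07,interpolation=cv2.INTER_CUBIC))
E
```

```text
[ 0.50114157 -0.1569974   0.20279286] [-4.79686322e-04  9.99999723e-01  3.79991887e-04  4.23149260e-04]
(253.11325073242188, 182.62623596191406) 32.378662109375 [ 0.50075671 -0.15824841  0.06      ] [252.86535996 182.86031673]
```

View pics/top3c.png

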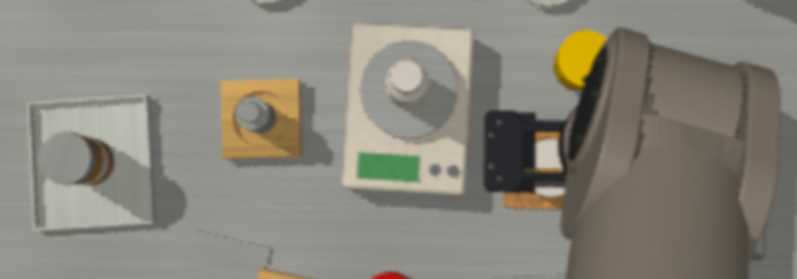

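Wrist measurement of the tub (0.5008,-0.158) agrees with the tool frame, so the wrist readings are good; jar stands in the tray, bottle on the pan (406,80), weight in stand (252,113).

Emit:
drive_tool:
  commands:
    - {"tx":0,"ty":-0.001,"tz":0.03,"ax":0,"ay":0,"az":0,"fingers":1}
    - {"tx":0,"ty":-0.001,"tz":0.07,"ax":0,"ay":0,"az":0,"fingers":1}
    - {"tx":0,"ty":-0.001,"tz":0.115,"ax":0,"ay":0,"az":0,"fingers":1}
    - {"tx":0,"ty":-0.001,"tz":0.155,"ax":0,"ay":0,"az":0,"fingers":1}
    - {"tx":0,"ty":-0.001,"tz":0.172,"ax":0,"ay":0,"az":0,"fingers":1}
    - {"tx":0,"ty":-0.001,"tz":0.178,"ax":0,"ay":0,"az":0,"fingers":1}
    - {"tx":0,"ty":-0.001,"tz":0.178,"ax":0,"ay":0,"az":0,"fingers":1}
    - {"tx":0,"ty":-0.001,"tz":0.178,"ax":0,"ay":0,"az":0,"fingers":0.6}
    - {"tx":0,"ty":-0.001,"tz":0.178,"ax":0,"ay":0,"az":0,"fingers":0.5}
    - {"tx":0,"ty":-0.001,"tz":0.178,"ax":0,"ay":0,"az":0,"fingers":0}
    - {"tx":0,"ty":-0.001,"tz":0.178,"ax":0,"ay":0,"az":0,"fingers":0}
    - {"tx":0,"ty":-0.001,"tz":0.178,"ax":0,"ay":0,"az":0,"fingers":0}
  squeeze: 20

```text
time_s: 36.85
tool_pos: [0.5013, -0.159, 0.0247]
tool_rot: [-0.0, 1.0, 0.0, 0.0]
ft_force: [-1.1, 1.4, 6.4]
gripper_width: 0.0634
grip_force: 20.0
```

Emit:
drive_tool:
  commands:
    - {"tx":0,"ty":0,"tz":-0.01,"ax":0,"ay":0,"az":0,"fingers":0}
    - {"tx":0,"ty":0,"tz":-0.04,"ax":0,"ay":0,"az":0,"fingers":0}
    - {"tx":0,"ty":0,"tz":-0.08,"ax":0,"ay":0,"az":0,"fingers":0}
    - {"tx":0,"ty":-0.02,"tz":-0.105,"ax":0,"ay":0,"az":0,"fingers":0}
    - {"tx":-0.005,"ty":-0.06,"tz":-0.11,"ax":0,"ay":0,"az":0,"fingers":0}
    - {"tx":-0.01,"ty":-0.105,"tz":-0.11,"ax":0,"ay":0,"az":0,"fingers":0}
    - {"tx":-0.015,"ty":-0.15,"tz":-0.11,"ax":0,"ay":0,"az":0,"fingers":0}
    - {"tx":-0.019,"ty":-0.173,"tz":-0.11,"ax":0,"ay":0,"az":0,"fingers":0}
    - {"tx":-0.019,"ty":-0.173,"tz":-0.1,"ax":0,"ay":0,"az":0,"fingers":0}
    - {"tx":-0.019,"ty":-0.173,"tz":-0.08,"ax":0,"ay":0,"az":0,"fingers":0}
    - {"tx":-0.019,"ty":-0.173,"tz":-0.065,"ax":0,"ay":0,"az":0,"fingers":0}
    - {"tx":-0.019,"ty":-0.173,"tz":-0.06,"ax":0,"ay":0,"az":0,"fingers":0}

```text
time_s: 38.35
tool_pos: [0.5193, -0.3304, 0.0828]
tool_rot: [-0.001, 1.0, 0.001, -0.001]
ft_force: [0.1, -0.3, -1.4]
gripper_width: 0.0636
grip_force: 20.0
```

Emit:
drive_tool:
  commands:
    - {"tx":0,"ty":0,"tz":0.001,"ax":0,"ay":0,"az":0,"fingers":0}
    - {"tx":0,"ty":0,"tz":0.002,"ax":0,"ay":0,"az":0,"fingers":0}
    - {"tx":0,"ty":0,"tz":0.0025,"ax":0,"ay":0,"az":0,"fingers":0}
    - {"tx":0,"ty":0,"tz":0.0025,"ax":0,"ay":0,"az":0,"fingers":0}

```text
time_s: 38.85
tool_pos: [0.5201, -0.3322, 0.082]
tool_rot: [-0.0, 1.0, -0.0, 0.0]
ft_force: [0.7, 0.3, -1.4]
gripper_width: 0.0634
grip_force: 20.0
```

Emit:
drive_tool:
  commands:
    - {"tx":0,"ty":0,"tz":0.0005,"ax":0,"ay":0,"az":0,"fingers":0}
    - {"tx":0,"ty":0,"tz":0.001,"ax":0,"ay":0,"az":0,"fingers":0}
    - {"tx":0,"ty":0,"tz":0.0015,"ax":0,"ay":0,"az":0,"fingers":0}
    - {"tx":0,"ty":0,"tz":0.0015,"ax":0,"ay":0,"az":0,"fingers":0}

```text
time_s: 39.35
tool_pos: [0.52, -0.3321, 0.0808]
tool_rot: [-0.0, 1.0, 0.0, 0.0]
ft_force: [-1.9, 2.2, 5.4]
gripper_width: 0.0635
grip_force: 20.0
```

Contact. Release and rise, staying above for a check.

Emit:
drive_tool:
  commands:
    - {"tx":0,"ty":0,"tz":0,"ax":0,"ay":0,"az":0,"fingers":0.5}
    - {"tx":0,"ty":0,"tz":0,"ax":0,"ay":0,"az":0,"fingers":0.7}
    - {"tx":0,"ty":0,"tz":0,"ax":0,"ay":0,"az":0,"fingers":1}
    - {"tx":0,"ty":0,"tz":-0.02,"ax":0,"ay":0,"az":0,"fingers":1}
    - {"tx":0,"ty":0,"tz":-0.06,"ax":0,"ay":0,"az":0,"fingers":1}
    - {"tx":0,"ty":0,"tz":-0.11,"ax":0,"ay":0,"az":0,"fingers":1}
    - {"tx":0,"ty":0,"tz":-0.16,"ax":0,"ay":0,"az":0,"fingers":1}
    - {"tx":0,"ty":0,"tz":-0.17,"ax":0,"ay":0,"az":0,"fingers":1}
    - {"tx":0,"ty":0,"tz":-0.17,"ax":0,"ay":0,"az":0,"fingers":1}
    - {"tx":0,"ty":0,"tz":-0.17,"ax":0,"ay":0,"az":0,"fingers":1}

```text
time_s: 40.6
tool_pos: [0.5192, -0.3314, 0.2487]
tool_rot: [-0.0, 1.0, 0.001, -0.001]
ft_force: [0.1, -0.1, -0.8]
gripper_width: 0.0878
grip_force: 0.0
```

```bash
python3 - <<'E'
from h import *
s=sense();c=cam('wrist',s);im=grab('wrist');side=grab('side')
print(s['tool_pos'],proj(c,(.52,-.332,.06)))
a=im[:245,60:460,::-1]; b=cv2.resize(side[100:330,130:440,::-1],None,fx=1.5,fy=1.5)
W=max(a.shape[1],b.shape[1]);pad=lambda x:cv2.copyMakeBorder(x,0,0,0,W-x.shape[1],cv2.BORDER_CONSTANT)
cv2.imwrite('pics/fin.png',np.vstack([pad(a),pad(b)]))
E
```

```text
[ 0.51918343 -0.33144674  0.24871714] [253.81420415 175.28723644]
```

View pics/fin.png

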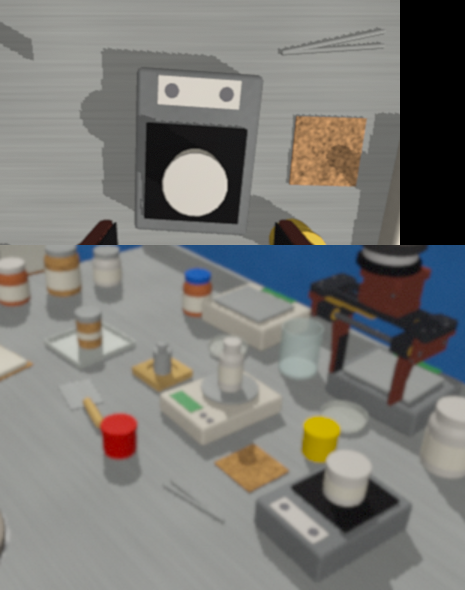

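All five items stand upright on their places: tub on the plate (195,182 in the crop), bottle on the pan, jar in the tray, weight in the stand and the mat clear.

```bash
python3 -c "
from bench import manip;print(manip.finish_job())"
```

```text
the job is handed in; nothing more can be done
None
```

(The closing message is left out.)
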